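# Run the fixture plate out to the limit tab and hold it for deburring

### The job

The underside of the aluminium fixture plate has to be deburred, so it must hang out over the end of its slide rest. First turn the reset knob of the travel gauge, which still shows the last job, anticlockwise back to its zero stop; then slide the plate outward so that its front edge pushes the gauge's feeler along until the red pointer lines up with the orange limit tab, without overrunning it (the pointer stays at the furthest travel). The steel core makes the plate nose-heavy, so keep it flat on the rest all the way and finish still holding it there, so that it cannot tip.

Things in the scene. Friction and masses are not known exactly. Their poses are not given: they have to be found in the camera images.
- slide_rest: Grey and steel slide rest, 110 mm wide (its x), 200 mm long (its y), fixed. Origin on the bench under its middle; +y points outward, the way the plate is slid. Flat bed 50 mm above the origin, a guide strip along each side (5 mm high, 94 mm apart). The travel gauge, a blue housing with a round white dial (104 mm) facing up, 65.5 mm above the bench, is bolted to its -x side.
- rest_edge (a point): Middle of the bed's outer (+y) edge, at bed height; axes as the slide rest's.
- knob_grip (a point): Centre of the grip bar of the black reset knob in the middle of the dial, 21 mm above the dial face. Bar 34 mm long, 12 mm wide, from 6 to 32 mm above the face; the knob turns about the vertical through this point. Its x axis runs along the bar towards the red pointer and turns with the knob; grip across the 12 mm.
- reset_knob (a joint): Gauge reading: angle of knob and pointer in rad, 0 at the zero stop, growing clockwise seen from above, to 1.25. At 0 the pointer lies 3.316 rad (190 degrees) anticlockwise, from above, of the slide rest's +x axis. Geared to the feeler, 125 mm a rad: turning back draws the feeler in, pushing the feeler out turns the knob. Stays where left (about 0.1 N m at the knob, 1 N at the feeler).
- limit_tab (a joint): Angle at which the orange limit tab is set on the rim of the dial, on the same scale as reset_knob, in rad. It is clamped and not to be moved.
- tab_mark (a point): The limit tab's index, at the rim of the dial, 48 mm from the knob's axis; its x axis points outward from the knob's axis through the tab.
- pointer_tip (a point): Tip of the red pointer, 45.5 mm from the knob's axis; its x axis points outward along the pointer.
- feeler_face (a point): Face of the feeler's steel foot (58 x 8 x 18 mm) that the plate's front edge pushes, 23 mm to the -x side of the plate's centre line. The foot slides along the slide rest's y axis: with the gauge at 0 the face is level with the bed's outer edge, and it stands 125 mm further out per rad.
- plate: Loose aluminium plate, 90 (its x) x 230 (its y) x 8 mm, on the bed between the guide strips (2 mm play each side), with a steel core 50 x 24 x 46 mm clamped on its outer end. Origin at the centre of its underside; +y points outward. About 0.8 kg in all; balance point about 80 mm behind the front edge: it tips forward when it overhangs by more, unless held.
- heel_block (a point): Centre of the black heel block on the plate, by which it is held: 50 mm along x, 20 mm along y, 38 mm high (upright on the plate's top), 90 mm behind the plate's middle. This point is 19 mm above the plate's top, 27 mm above the bed.
- plate_edge (a point): Middle of the plate's front (+y) edge, half-way up its thickness.

How it is judged (in metres and radians):
On the way, in this order (a step that is already met when the one before it is completed fails the run):
1. the gauge is turned back to its zero stop (value of joint reset_knob below 0.03 rad), for 0.2 s.
2. the plate's front edge pushes the feeler outward (value of joint reset_knob above 0.4 rad and y of plate_edge in the frame of feeler_face above -0.006 m), for 0.1 s.
At the end, for the whole second after the job is handed in: Pointer within 0.06 rad (7.5 mm of travel) of the limit tab, plate edge within 6 mm of the feeler's face; plate in its guides (within 0.06 rad), flat on the bed (tilt under 0.04 rad, height within 5 mm), at rest, the gripper still bearing on it (over 1 N) (angle between the x axis of pointer_tip and the x axis of tab_mark, either way round below 0.06 rad and y of plate_edge in the frame of feeler_face between -0.006 and 0.006 m and z of plate in the frame of slide_rest between 0.045 and 0.055 m and angle between the y axis of plate and the y axis of slide_rest, either way round below 0.06 rad and angle between plate's own z axis and vertical below 0.04 rad and linear speed of plate below 0.01 m/s and contact force between the fingers and plate above 1 N); the arm keeps its last pose, push and grip.
It fails at once if the plate tips or is lifted off the bed at an angle (angle between plate's own z axis and vertical above 0.15 rad).
It fails at once if the limit tab is moved (distance of tab_mark from where it was at the start of the episode above 0.003 m).
It also fails if it takes over 51 s, if anything falls off the work surface, if the arm or the gripper's body presses on something with over 40 N, if the wrist force passes 120 N, or if a joint passes its speed limit or range.

### The arm

A 6-joint arm with a two-finger parallel gripper is mounted at the origin on a cart in front of the work surface, level with it; the furniture and walls round the work are solid. World frame = base frame: x ahead of the robot, y to its left, z up, the work surface at z = 0. Lengths are in mm, angles in rad, forces in N, time in s.
With the tool pointing down it reaches from about 350 to 875 mm from the base axis. Payload 4.2 kg.
Tool frame: the origin (TCP) lies at the very end of the fingers, on their centre line; the grasp point (between the pads) lies 19 mm behind it; z points along the fingers, y is the line along which they close (so a half turn about z gives the same grasp; the last joint's range is limited). The gripper opens to 85 mm and grips with 20 to 120 N. Pads are 22 mm wide; open, the fingers measure 114 mm over their backs; the gripper's body (76 mm by 85 mm) begins 54 mm behind the grasp point. The pads swing forward as they close: fully open they stand 13 mm farther back than shut.
Start: joints at [1.508, 0.385, 0.008, 0, -1.194, -0.259], TCP at [197.639, 592.906, 231.312] pointing down, gripper open.
Joint ranges: [-3.14, 3.14], [-1.21, 2.06], [-1.07, 1.41], [-3.16, 2.05], [-2.99, -0.16], [-3.1, 3.1]. Speed limits (rad/s): [2.79, 2.79, 3.14, 3.14, 3.14, 3.14].

### API

Orientations are given as a unit quaternion [x, y, z, w].
In Python, from bench import read_state, get_image, camera_model, job_done gives the robot as it stands.
- The arm moves only by the shell command python3 -m handwheel 'ROWS'. ROWS is JSON, a list of rows, each a list of 7 numbers: the shift along the tool's x, y, z in m, then the turn, a rotation vector about the tool's x, y, z in rad, then the gripper's target within -1 to 1 (fully open at 1, half-way at 0, shut at -1). In form: [[dx, dy, dz, wx, wy, wz, jaw], ...]. A call has 1 to 10 rows; each row is the pose to reach, as a shift and turn from the pose commanded when the call began, along the tool's axes at that moment; what a row does not reach only later rows make up. A row lasts 1/8 s, in which the tool goes at most 62.5 mm and 10.7 degrees, less where a joint would pass 70% of its speed; a pose out of reach is approached as far as the arm can. A call with a gripper value outside its range is refused whole. The fingers move at their own pace and stop on an object; the grip force is fixed at half the most. Time passes only in rows, so rows that repeat a pose let the fingers close. It gives the time, the measured TCP pose, the force, the opening and the grip force at its end, in the units of the state.
- read_state(): the state, without advancing time (a new reading comes with each control period).
- get_image(name): name is "side" or "top" or "wrist"; returns (picture, depth): 480x640x3 uint8, blue, green, red; 480x640 float32, mm along the optical axis (not along the pixel's ray), 0 where there is no reading.
- camera_model(name): a dict with "K" (3x3 intrinsics, pixels), "rvec" (rotation vector, rad) and "tvec" (3), from world to camera coordinates, as OpenCV has them; the wrist camera has in their place "hand_eye" (4x4, takes a point from camera to tool coordinates, whose origin is the TCP and whose axes are the flange's). Camera axes: x right, y down, z forward; pixel columns grow to the right and rows downward; lengths in mm; the calibration is good to about 2 mm. A picture is of the moment at which its call begins: read the wrist's pose just before it. camera_model takes no time and is no camera call.
- job_done(): hands the job in; it is judged then, once.
The state is a dict: "clock": time; "joints": joint angles; "joint_vel": joint speeds; "joint_efforts": joint torques, N m; "position": TCP position; "ee_rot": TCP orientation; "contact_force": force on the tool from outside, world axes, zero at the start; "wrist_torque": the same for the moment, N m; "gripper_width": finger opening in mm; "grasp_force": force on a finger pad.
Only numpy, scipy, OpenCV 4.12 (cv2) and the standard library are available. Lean on these libraries where they do the work, as an engineer would, in place of code of your own. Each camera call takes 0.05 s, during which the arm holds its last target. There are 200 camera calls.

## Working session

There is one attempt and no reset: what is moved stays moved. The work goes in short steps, Python scripts to look and compute and a shell command to move; the robot and the scene stay as the last step left them, time stands still between calls to the robot, and variables do not carry over. Pictures are saved under pics/ and viewed, at most 12 in all, crops included, and the job is handed in when it is done.

```bash
mkdir -p pics; cat > h.py <<'E'
import numpy as np,cv2
from bench import *
from scipy.spatial.transform import Rotation as R
def cam(n):
    m=camera_model(n);K=np.array(m["K"],float)
    if n=="wrist":
        s=read_state();T=np.eye(4);T[:3,:3]=R.from_quat(s["ee_rot"]).as_matrix();T[:3,3]=s["position"]
        return K,T@np.array(m["hand_eye"])
    T=np.eye(4);T[:3,:3]=cv2.Rodrigues(np.array(m["rvec"],float))[0];T[:3,3]=np.ravel(m["tvec"])
    return K,np.linalg.inv(T)
def shot(n,tag):
    K,T=cam(n);p,d=get_image(n);cv2.imwrite(f"pics/{tag}.png",p);np.savez(f"{tag}.npz",p=p,d=d,K=K,T=T)
def pts(tag):
    z=np.load(tag+".npz");d=z["d"];v,u=np.mgrid[:480,:640]
    c=np.stack([(u-z["K"][0,2])/z["K"][0,0]*d,(v-z["K"][1,2])/z["K"][1,1]*d,d],-1)
    return c@z["T"][:3,:3].T+z["T"][:3,3],z["p"],d
def onz(tag,u,v,h):
    z=np.load(tag+".npz");r=z["T"][:3,:3]@np.linalg.solve(z["K"],[u,v,1]);o=z["T"][:3,3];return o+r*(h-o[2])/r[2]
E
python3 - <<'E'
from h import *
s=read_state();print({k:np.round(v,3).tolist() for k,v in s.items()})
for n in("top","side","wrist"):shot(n,n+"0");print(n,np.round(cam(n)[1],2).tolist())
print(camera_model("top")["K"])
E
```

```text
{'clock': 0.0, 'joints': [1.508, 0.386, 0.007, -0.001, -1.194, -0.259], 'joint_vel': [0.002, -0.0, 0.0, -0.001, -0.001, 0.002], 'joint_efforts': [-0.0, -39.229, 18.84, 4.186, -0.005, -0.0], 'position': [197.466, 592.378, 230.209], 'ee_rot': [0.987, -0.16, -0.0, 0.001], 'contact_force': [0.24, -0.012, 0.205], 'wrist_torque': [-0.009, 0.062, -0.025], 'grasp_force': 0.0, 'gripper_width': 85.336}
top [[0.01, -1.0, 0.05, 484.17], [-1.0, -0.01, -0.03, 247.24], [0.03, -0.05, -1.0, 945.92], [0.0, 0.0, 0.0, 1.0]]
side [[0.95, -0.09, 0.3, 270.68], [-0.31, -0.34, 0.89, -527.07], [0.02, -0.94, -0.35, 387.88], [0.0, 0.0, 0.0, 1.0]]
wrist [[-0.32, -0.91, -0.25, 262.08], [-0.95, 0.31, 0.08, 571.99], [0.0, 0.27, -0.96, 372.8], [0.0, 0.0, 0.0, 1.0]]
[[443.09254011   0.         323.18119701]
 [  0.         443.09254011 242.27436873]
 [  0.           0.           1.        ]]
```

View pics/top0.png

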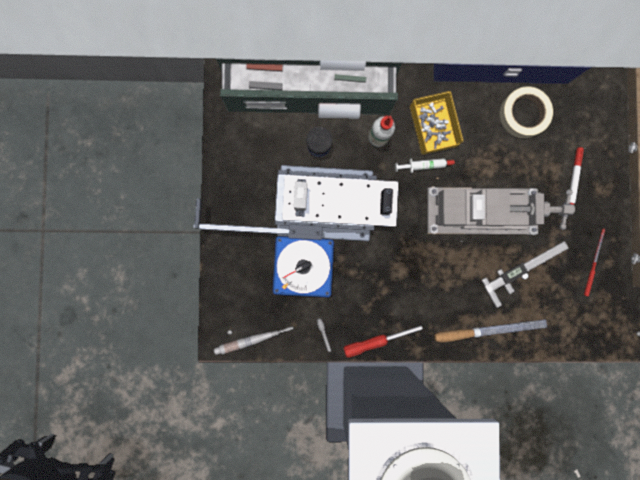

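View pics/side0.png

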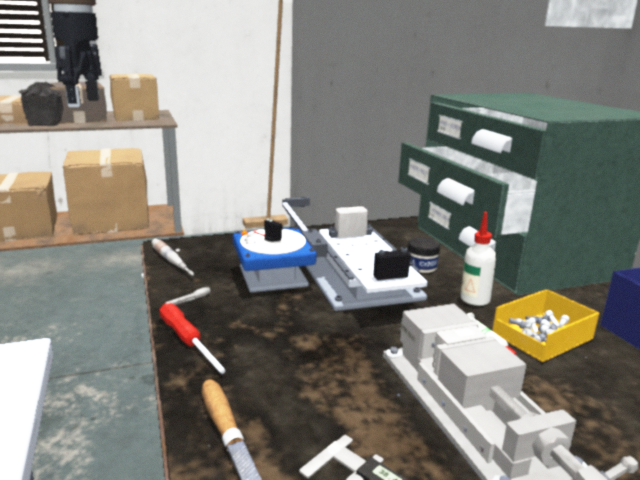

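The top view shows the rest and plate at about (325,203), with the heel block at (387,201). The dial is at (303,267), with its pointer towards lower left. The feeler arm sticks far out to about (200,227).

```bash
python3 - <<'E'
from h import *
for tag in("top0","side0"):
    P,p,d=pts(tag);b,g,r=[p[...,i].astype(int) for i in range(3)]
    X,Y,Z=P[...,0],P[...,1],P[...,2]
    print(tag)
    near=(X>300)&(X<600)&(Y>80)&(Y<520)&(d>0)
    def rect(m,name):
        q=P[m]; 
        if len(q)<5: print(name,len(q));return
        rc=cv2.minAreaRect(q[:,:2].astype(np.float32));print(name,len(q),np.round(np.median(q,0),1),"rect",np.round(rc[0],1),np.round(rc[1],1),round(rc[2],1))
    br=(b>190)&(g>190)&(r>190)
    lab=lambda m:cv2.connectedComponentsWithStats(m.astype(np.uint8))
    n,l,st,_=lab(near&(Z>52)&(Z<64)&br)
    i=1+np.argmax(st[1:,4]);rect(l==i,"plate?")
    rect(near&(b>r+70)&(Z>40)&(X<470),"blue")
    rect(near&br&(Z>60)&(Z<72)&(X<440),"dialwhite")
    rect(near&(Z>85)&(Z<104)&(X<450),"knobtop")
    rect(near&(Z>80)&(X>450)&(X<520)&(Y<230),"heel")
    rect(near&(Z>80)&(X>450)&(X<520)&(Y>250)&(Y<400),"core")
    rect(near&(r>g+80)&(g>b+30)&(Z>55)&(X<450),"orange")
    rect(near&(r>g+80)&(abs(g-b)<30)&(Z>55)&(X<450),"red")
    rect(near&(Y>330)&(Z>30)&(X>400)&(X<520),"feelerarm")
p=cv2.imread("pics/top0.png");a=cv2.resize(p[155:305,190:410],None,fx=3.6,fy=3.6,interpolation=cv2.INTER_CUBIC)
cv2.imwrite("pics/c1.png",a)
E
```

```text
top0
plate? 1581 [581.2 181.4  58.2] rect [583.1 191.6] [224.3  38.1] 88.3
blue 474 [431.5 248.3  62.8] rect [443.4 260.5] [ 51.8 115.8] 0.4
dialwhite 197 [433.9 258.2  65.7] rect [432.8 256.2] [14.1 67. ] 0.4
knobtop 0
heel 0
core 86 [475.5 261.1  97.3] rect [475.2 260.4] [11.7 28.5] 29.5
orange 0
red 0
feelerarm 0
side0
plate? 1103 [579.2 166.3  58.1] rect [581.7 190.1] [220.6  36.5] 89.3
blue 731 [434.5 204.8  58.2] rect [429.1 251.1] [ 47.3 123.1] 18.0
dialwhite 122 [434.5 255.2  65.4] rect [433.3 259.1] [13.3 69.9] 0.0
knobtop 0
heel 0
core 129 [472.5 259.5  91.5] rect [476.5 259.7] [12. 29.] 35.1
orange 12 [437.8 293.   69.7] rect [438.4 292.7] [6.1 5.9] 61.3
red 0
feelerarm 0
```

View pics/c1.png

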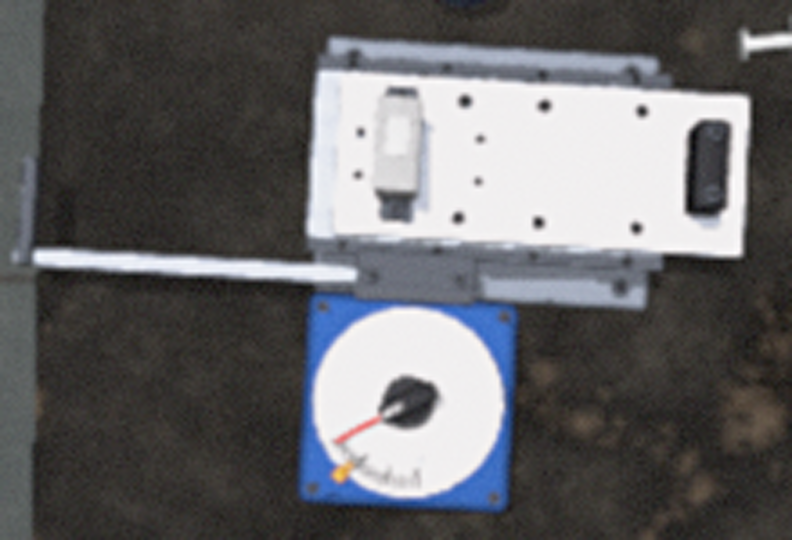

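```bash
python3 - <<'E'
from h import *
for tag in("top0","side0"):
    P,p,d=pts(tag);b,g,r=[p[...,i].astype(int) for i in range(3)]
    X,Y,Z=P[...,0],P[...,1],P[...,2]
    print(tag)
    near=(X>400)&(X<680)&(Y>60)&(Y<520)&(d>0)
    def rect(m,name):
        m=cv2.morphologyEx(m.astype(np.uint8),cv2.MORPH_OPEN,np.ones((2,2)))>0
        q=P[m]
        if len(q)<5: print(name,len(q));return
        rc=cv2.minAreaRect(q[:,:2].astype(np.float32));print(name,len(q),np.round(np.median(q,0),1),"rect",np.round(rc[0],1),np.round(rc[1],1),round(rc[2],1))
    br=(b>170)&(g>170)&(r>170); dk=(r<90)&(g<90)&(b<90)
    rect(near&(X>525)&(Z>54)&(Z<62)&br,"plate")
    rect(near&(b>r+70)&(Z>60)&(Z<70)&(X<540),"blue")
    rect(near&br&(Z>62)&(Z<69)&(X<530),"dialwhite")
    rect(near&(Z>93)&(Z<104)&(X<520)&dk,"knobtop")
    rect(near&(Z>90)&(X>540)&(X<640)&(Y<180),"heel")
    rect(near&(Z>98)&(X>540)&(X<640)&(Y>220),"core")
    rect(near&(r>g+40)&(g>b+30)&(Z>60)&(X<520),"orange")
    rect(near&(r>g+60)&(abs(g-b)<30)&(Z>60)&(X<520),"red")
    rect(near&(Y>340)&(Z>30)&(X>500)&(X<640),"feelerarm")
    rect(near&(Z>45)&(Z<52)&(X>510)&(X<650)&(Y>60)&(Y<340),"bed/guides")
o=onz("top0",190+409/3.6,155+402/3.6,98);pt=onz("top0",190+335/3.6,155+442/3.6,68);tb=onz("top0",190+343/3.6,155+472/3.6,68)
c=onz("top0",190+409/3.6,155+402/3.6,66)
print(o,pt,tb)
# front edge of plate and bed via crop px
for uv in((327,70),(307,240),(748,97),(742,256)):print(uv,onz("top0",190+uv[0]/3.6,155+uv[1]/3.6,58))
E
```

```text
top0
plate 4410 [602.9 189.4  58.1] rect [570.4 263.8] [172.7 417.3] 0.3
blue 793 [461.  235.3  62.8] rect [471.8 254.7] [116.5 117.6] 87.1
dialwhite 1875 [475.5 256.3  65.8] rect [474.9 256.7] [103.9 102.9] 30.8
knobtop 58 [477.4 252.6  96.7] rect [475.4 254. ] [11.4 25. ] 34.1
heel 3916 [634.6 112.5 638.6] rect [759.5  53.3] [231.9 653. ] 40.7
core 8131 [634.7 339.7 638.5] rect [1002.3  679.9] [1293.8  385.4] 56.4
orange 4
red 20 [460.3 283.2  66. ] rect [459.5 284.4] [ 3.3 23. ] 29.6
feelerarm 4477 [634.3 406.6 638. ] rect [920.9 713.3] [1277.4  421.1] 47.3
bed/guides 218 [606.1 304.6  50.3] rect [604.6 259.5] [105.5  80.9] 86.6
side0
plate 2483 [592.5 173.9  58.1] rect [819.1 960. ] [3161.1  237.1] 74.0
blue 525 [456.8 207.3  62.2] rect [ 410.  -114.4] [862.5 122.6] 79.4
dialwhite 1073 [471.3 241.3  65.5] rect [ 398.  -114.6] [860.3 104.5] 77.6
knobtop 64 [479.5 247.2  94.7] rect [476.6 251.3] [10.8 28.8] 49.8
heel 340 [606.1  88.2  94.9] rect [494.7 -99.4] [964.3  49.6] 59.4
core 235 [613.6 255.2 102.9] rect [ 434.7 -119.9] [876.3  52.1] 64.7
orange 20 [440.1 292.   67.8] rect [442.  300.2] [24.4  6.6] 78.0
red 0
feelerarm 384 [569.2 464.5  57.4] rect [ 916.2 1447.6] [2340.7  113.9] 72.9
bed/guides 215 [555.8 188.9  47.4] rect [583.7 164.3] [108.8 213.3] 37.3
[476.25769075 257.09673291  98.        ] [453.80570995 297.71905824  68.        ] [437.46097993 293.15771321  68.        ]
(327, 70) [661.08659772 305.22061563  58.        ]
(307, 240) [565.52155507 315.17410223  58.        ]
(748, 97) [649.09635425  68.17548876  58.        ]
(742, 256) [559.11783652  71.56715926  58.        ]
```

The dial centre is near (475,257), the bar lies at about 117°, and the gauge reads about 1.22. The tab is at about 0.90, and the rest yaw is about −2.9°. I'll go above the knob with the tool turned to grip across the bar.

```bash
python3 -m handwheel '[[0.055,0.034,0,0,0,0.15,0],[0.11,0.069,0,0,0,0.3,0],[0.165,0.103,0.01,0,0,0.45,0],[0.22,0.137,0.03,0,0,0.6,0],[0.275,0.171,0.05,0,0,0.7,0],[0.33,0.206,0.06,0,0,0.773,0],[0.369,0.231,0.07,0,0,0.773,0],[0.369,0.231,0.07,0,0,0.773,0],[0.369,0.231,0.07,0,0,0.773,0]]'
python3 - <<'E'
from h import *
s=read_state();print(s["clock"],s["position"],R.from_quat(s["ee_rot"]).as_matrix().round(3).tolist(),s["gripper_width"])
shot("wrist","w1");P,p,d=pts("w1");b,g,r=[p[...,i].astype(int) for i in range(3)]
X,Y,Z=P[...,0],P[...,1],P[...,2]
near=(np.hypot(X-475,Y-257)<60)&(d>0)
def rect(m,name):
    m=cv2.morphologyEx(m.astype(np.uint8),cv2.MORPH_OPEN,np.ones((3,3)))>0
    q=P[m]
    if len(q)<5: print(name,len(q));return
    rc=cv2.minAreaRect(q[:,:2].astype(np.float32));print(name,len(q),np.round(np.median(q,0),1),"rect",np.round(rc[0],1),np.round(rc[1],1),round(rc[2],1))
rect(near&(Z>93)&(Z<102),"knob");rect(near&(Z>62)&(Z<69)&(b>150)&(r>150),"dial")
rect(near&(r>g+60)&(abs(g-b)<40)&(Z>60),"red");rect(near&(r>g+40)&(g>b+40)&(Z>60),"orange")
E
```

```text
clock: 1.27
position: [474.8, 256.7, 161.1]
ee_rot: [0.854, -0.521, -0.0, 0.0]
contact_force: [-0.0, -1.1, -0.2]
gripper_width: 42.5
grasp_force: 0.0
1.275 [474.7979483  256.67132156 161.07031565] [[0.457, -0.889, -0.0], [-0.889, -0.457, -0.0], [0.0, 0.0, -1.0]] 42.50682609855378
knob 1329 [479.  258.2  96.8] rect [478.6 259.1] [12.  34.3] 28.6
dial 19307 [482.9 252.8  65.1] rect [478.4 260. ] [103.2 104.8] 21.6
red 126 [460.5 291.8  67.9] rect [463.1 286.9] [ 2.5 30.3] 27.1
orange 156 [440.5 294.2  69.9] rect [439.8 293.8] [8.1 9.4] 19.5
```

View pics/w1.png

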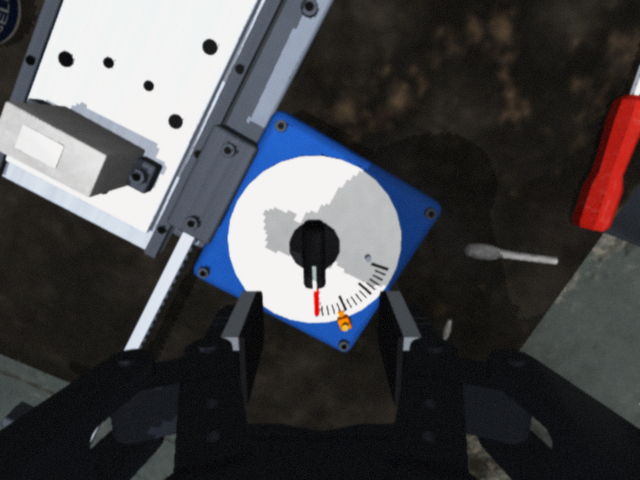

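The wrist view shows the knob bar pointing down the image at (314,250), almost midway between the fingers but about 3–4 mm to the left. I'll shift −3 mm in tool y, descend and close.

```bash
python3 -m handwheel '[[0,-0.003,0.03,0,0,-0.02,0],[0,-0.003,0.06,0,0,-0.02,0],[0,-0.003,0.085,0,0,-0.02,0],[0,-0.003,0.085,0,0,-0.02,0],[0,-0.003,0.085,0,0,-0.02,-1],[0,-0.003,0.085,0,0,-0.02,-1],[0,-0.003,0.085,0,0,-0.02,-1],[0,-0.003,0.085,0,0,-0.02,-1],[0,-0.003,0.085,0,0,-0.02,-1]]'
```

```text
clock: 2.45
position: [477.7, 259.5, 78.0]
ee_rot: [0.859, -0.512, 0.0, -0.002]
contact_force: [-4.1, 2.6, 5.6]
gripper_width: 10.8
grasp_force: 61.3
```

```bash
python3 -m handwheel '[[0,0,0,0,0,-0.13,-1],[0,0,0,0,0,-0.26,-1],[0,0,0,0,0,-0.39,-1],[0,0,0,0,0,-0.52,-1],[0,0,0,0,0,-0.65,-1],[0,0,0,0,0,-0.78,-1],[0,0,0,0,0,-0.91,-1],[0,0,0,0,0,-1.04,-1],[0,0,0,0,0,-1.12,-1],[0,0,0,0,0,-1.12,-1]]'
python3 - <<'E'
from h import *
s=read_state();M=R.from_quat(s["ee_rot"]).as_matrix();print(np.degrees(np.arctan2(M[1,0],M[0,0])),s["wrist_torque"],s["contact_force"])
E
```

```text
clock: 3.7
position: [477.4, 259.0, 78.0]
ee_rot: [1.0, 0.023, 0.001, -0.001]
contact_force: [-4.3, 1.1, 7.7]
gripper_width: 10.3
grasp_force: 61.6
2.6381701631468033 [0.3638322  1.35093431 0.10304096] [-4.26078851  1.06294319  7.69245041]
```

```bash
for i in 1; do python3 -m handwheel '[[0,0,0,0,0,-0.06,-1],[0,0,0,0,0,-0.08,-1],[0,0,0,0,0,-0.1,-1],[0,0,0,0,0,-0.1,-1]]'; done
python3 - <<'E'
from h import *
s=read_state();M=R.from_quat(s["ee_rot"]).as_matrix();print(np.degrees(np.arctan2(M[1,0],M[0,0])),s["wrist_torque"],s["contact_force"])
shot("top","top2");shot("wrist","w2")
a=cv2.resize(cv2.imread("pics/top2.png")[155:305,190:410],None,fx=3.6,fy=3.6,interpolation=cv2.INTER_CUBIC);cv2.imwrite("pics/c2.png",a)
E
```

```text
clock: 4.2
position: [477.4, 258.9, 78.0]
ee_rot: [0.997, 0.072, 0.001, -0.001]
contact_force: [-4.3, 0.8, 7.6]
gripper_width: 10.4
grasp_force: 61.7
8.205067382696187 [ 0.31491118  1.32156851 -0.42118871] [-4.25860889  0.82125779  7.59398318]
```

View pics/w2.png

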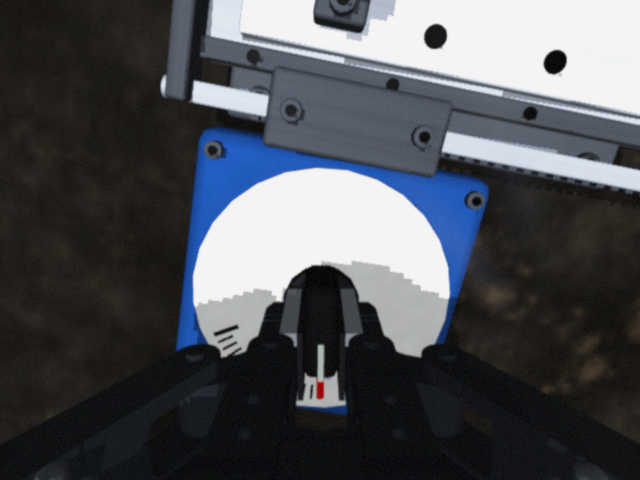

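The wrist view shows the feeler foot drawn in to the bed edge (about (185,50)) and the red pointer at (320,388). The wrist moment jumped, so the knob is on its stop. I'll push slightly further, then release and lift.

```bash
python3 -m handwheel '[[0,0,0,0,0,-0.03,-1],[0,0,0,0,0,-0.03,-1],[0,0,0,0,0,0.0,-0.5],[0,0,0,0,0,0,0],[0,0,0,0,0,0,0],[0,0,0,0,0,0,0],[0,0,-0.03,0,0,0,0],[0,0,-0.08,0,0,0,0],[0,0,-0.1,0,0,0,0]]'
python3 - <<'E'
from h import *
s=read_state();M=R.from_quat(s["ee_rot"]).as_matrix();print(np.degrees(np.arctan2(M[1,0],M[0,0])),s["wrist_torque"],s["contact_force"])
shot("top","top3");shot("wrist","w3");P,p,d=pts("w3");b,g,r=[p[...,i].astype(int) for i in range(3)]
X,Y,Z=P[...,0],P[...,1],P[...,2];near=(np.hypot(X-477,Y-258)<60)&(d>0)
def ang(m,n):
    q=P[m]; print(n,len(q),np.median(q,0).round(1) if len(q) else'',cv2.minAreaRect(q[:,:2].astype(np.float32)) if len(q) else '')
ang(near&(Z>93)&(Z<102),"knob");ang(near&(r>g+60)&(abs(g-b)<40)&(Z>60),"red");ang(near&(r>g+40)&(g>b+40)&(Z>60),"orange")
P,p,d=pts("top3");X,Y,Z=P[...,0],P[...,1],P[...,2]
for n,m in(("heel",(Z>90)&(Z<105)&(abs(X-603)<45)&(abs(Y-95)<35)),("core",(Z>98)&(Z<112)&(abs(X-610)<45)&(abs(Y-265)<40)),("foot",(Z>30)&(Z<80)&(abs(X-590)<45)&(Y>318)&(Y<360)),("plate",(Z>55)&(Z<62)&(abs(X-605)<55)&(Y>40)&(Y<320)&(p[...,0]>170))):ang(m,n)
E
```

```text
clock: 5.42
position: [478.5, 259.3, 179.3]
ee_rot: [0.997, 0.073, 0.002, -0.001]
contact_force: [0.4, -0.3, -1.1]
gripper_width: 42.7
grasp_force: 0.0
8.353097870673329 [-0.03884441  0.02054102 -0.02578571] [ 0.41269297 -0.32965419 -1.14766288]
knob 1158 [479.7 259.7  96.7] ((478.4859313964844, 259.5140075683594), (34.550193786621094, 11.718002319335938), 8.133309364318848)
red 129 [442.  254.8  67.9] ((451.80413818359375, 260.3297119140625), (38.203712463378906, 75.53489685058594), 45.286537170410156)
orange 103 [441.2 294.2  69.6] ((461.0267028808594, 287.8721008300781), (7.724997043609619, 50.8290901184082), 70.46471405029297)
heel 269 [604.7  96.2  96.1] ((605.911376953125, 95.10337829589844), (20.435375213623047, 50.12850570678711), 87.29854583740234)
core 328 [612.9 265.1 104.1] ((613.7144165039062, 264.8985900878906), (23.906320571899414, 49.943599700927734), 87.3257064819336)
foot 81 [567.9 321.2  64.6] ((574.2448120117188, 322.6728210449219), (8.434456825256348, 56.4159049987793), 89.0536880493164)
plate 4041 [608.6 183.3  58.2] ((605.2235107421875, 192.59237670898438), (107.6337661743164, 246.80247497558594), 0.32185786962509155)
```

View pics/w3.png

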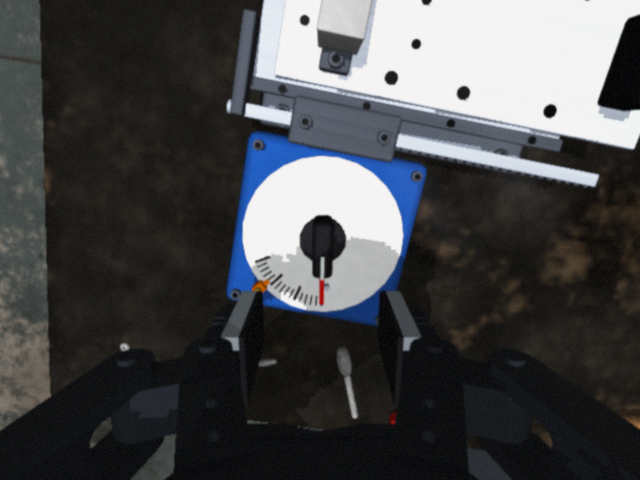

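The knob bar is at 188°, on its stop, with the red pointer at (322,292) and the orange tab at (261,286). That puts the tab at about 0.88 rad, or 110 mm of travel. Next I go above the heel block.

```bash
python3 -m handwheel '[[0.03,0.05,0,0,0,0.09,0.2],[0.06,0.1,0,0,0,0.193,0.2],[0.09,0.15,0,0,0,0.193,0.2],[0.105,0.177,0.01,0,0,0.193,0.2],[0.105,0.177,0.014,0,0,0.193,0.2],[0.105,0.177,0.014,0,0,0.193,0.2]]'
python3 - <<'E'
from h import *
s=read_state();M=R.from_quat(s["ee_rot"]).as_matrix();print(np.degrees(np.arctan2(M[1,0],M[0,0])),s["position"])
shot("wrist","w4");P,p,d=pts("w4");X,Y,Z=P[...,0],P[...,1],P[...,2]
def ang(m,n):
    m=cv2.morphologyEx(m.astype(np.uint8),cv2.MORPH_OPEN,np.ones((3,3)))>0;q=P[m];print(n,len(q),np.median(q,0).round(1),cv2.minAreaRect(q[:,:2].astype(np.float32)))
ang((d>0)&(Z>92)&(Z<100)&(abs(X-607)<45)&(abs(Y-97)<25),"heel")
E
```

```text
clock: 6.28
position: [605.8, 98.4, 160.7]
ee_rot: [1.0, -0.024, -0.001, 0.0]
contact_force: [-0.4, 0.2, 0.7]
gripper_width: 50.9
grasp_force: 0.0
-2.7530636086112263 [605.83991147  98.40164975 160.67708986]
heel 2877 [610.   96.4  95.4] ((608.5709838867188, 96.43122863769531), (19.96753692626953, 49.16948318481445), 87.29920959472656)
```

View pics/w4.png

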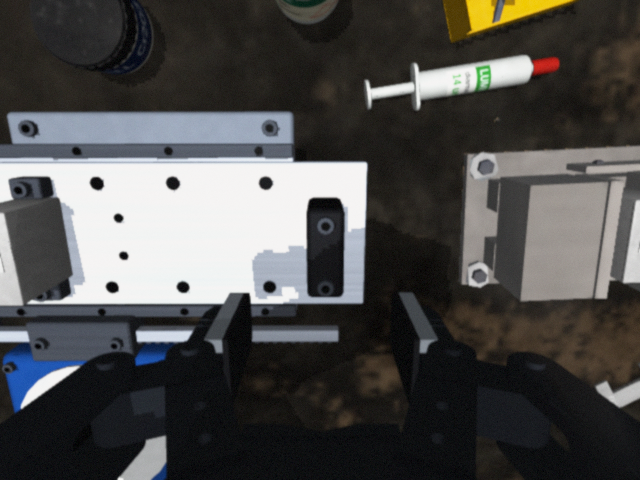

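The heel block is centred between the fingers at (325,247), 2 mm off in tool y. Descending to grip it.

```bash
python3 -m handwheel '[[0.002,0.002,0.03,0,0,0,0.2],[0.002,0.002,0.06,0,0,0,0.2],[0.002,0.002,0.085,0,0,0,0.2],[0.002,0.002,0.095,0,0,0,0.2],[0.002,0.002,0.095,0,0,0,-0.3],[0.002,0.002,0.095,0,0,0,-1],[0.002,0.002,0.095,0,0,0,-1],[0.002,0.002,0.095,0,0,0,-1],[0.002,0.002,0.095,0,0,0,-1]]'
```

```text
clock: 7.45
position: [609.3, 96.8, 68.7]
ee_rot: [1.0, -0.024, 0.001, -0.0]
contact_force: [-2.7, 2.2, 5.9]
gripper_width: 18.9
grasp_force: 61.3
```

```bash
python3 -m handwheel '[[0,-0.004,0,0,0,0,-1],[0,-0.01,0,0,0,0,-1],[0,-0.016,0,0,0,0,-1],[0,-0.022,0,0,0,0,-1],[0,-0.028,0,0,0,0,-1],[0,-0.034,0,0,0,0,-1],[0,-0.04,0,0,0,0,-1],[0,-0.045,0,0,0,0,-1],[0,-0.05,0,0,0,0,-1],[0,-0.05,0,0,0,0,-1]]'
python3 -m handwheel '[[0,-0.005,0,0,0,0,-1],[0,-0.01,0,0,0,0,-1],[0,-0.016,0.001,0,0,0,-1],[0,-0.022,0.001,0,0,0,-1],[0,-0.028,0.001,0,0,0,-1],[0,-0.034,0.001,0,0,0,-1],[0,-0.04,0.001,0,0,0,-1],[0,-0.045,0.001,0,0,0,-1],[0,-0.048,0.001,0,0,0,-1],[0,-0.048,0.001,0,0,0,-1]]'
cat > meas.py <<'E'
from h import *;import sys
t=sys.argv[1];shot("top",t);shot("side",t+"s")
P,p,d=pts(t);b,g,r=[p[...,i].astype(int) for i in range(3)];X,Y,Z=P[...,0],P[...,1],P[...,2];c=np.array([475.2,256.0])
near=(np.hypot(X-c[0],Y-c[1])<54)&(d>0)
red=near&(r>g+50)&(abs(g-b)<35);org=near&(r>g+30)&(g>b+30)
for n,m in(("red",red),("org",org)):
    q=P[m][:,:2];a=np.degrees(np.arctan2(*(q-c).T[::-1]))%360;print(n,len(q),np.median(a).round(1),((187.7-np.median(a))/57.296).round(3))
def ang(m,n):
    q=P[m]; print(n,len(q),np.median(q,0).round(1) if len(q) else'',cv2.minAreaRect(q[:,:2].astype(np.float32)) if len(q) else '')
ang((Z>98)&(Z<112)&(abs(X-615)<45)&(Y>300)&(Y<420),"core");ang((Z>30)&(Z<80)&(abs(X-595)<45)&(Y>385)&(Y<470)&(r<150),"foot")
cv2.imwrite(f"pics/{t}c.png",np.vstack([cv2.resize(p[175:305,165:385],(792,468),interpolation=cv2.INTER_CUBIC)]))
E
python3 meas.py m1
```

```text
clock: 8.7
position: [611.6, 144.6, 68.7]
ee_rot: [1.0, -0.024, 0.0, 0.001]
contact_force: [-0.6, -5.2, 5.4]
gripper_width: 18.6
grasp_force: 61.5
clock: 9.95
position: [614.2, 191.7, 68.7]
ee_rot: [1.0, -0.024, 0.001, 0.001]
contact_force: [-1.6, -8.1, 10.0]
gripper_width: 18.6
grasp_force: 62.1
red 0 nan nan
org 0 nan nan
core 129 [633.2 362.2 104.1] ((629.8541870117188, 359.9686584472656), (24.494855880737305, 25.914697647094727), 88.59667205810547)
foot 0
  return _methods._mean(a, axis=axis, dtype=dtype,
  ret = ret.dtype.type(ret / rcount)
```

View pics/m1c.png

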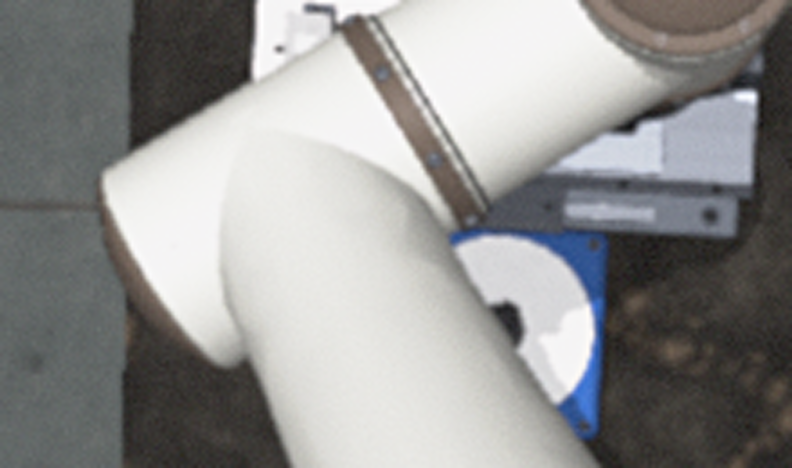

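The arm hides the dial in the top view, so I'll use the wrist and side views.

```bash
python3 - <<'E'
from h import *
shot("wrist","w5");a=cv2.imread("pics/w5.png");b=cv2.imread("pics/m1s.png")[185:285,220:440]
cv2.imwrite("pics/m2.png",np.hstack([cv2.resize(a,(400,300)),cv2.resize(b,(400,300),interpolation=cv2.INTER_CUBIC)]))
a=cv2.resize(a,(380,285));b=cv2.resize(cv2.imread("pics/m1s.png")[190:280,225:345],(780,585),interpolation=cv2.INTER_CUBIC)
o=np.zeros((600,800,3),np.uint8);o[:300,:400]=cv2.resize(a,(400,300));b2=cv2.imread("pics/m1s.png")
o[:300,400:]=cv2.resize(b2[190:280,225:345],(400,300),interpolation=cv2.INTER_CUBIC);o[300:,:]=cv2.resize(b2[180:300,200:520],(800,300),interpolation=cv2.INTER_CUBIC);cv2.imwrite("pics/m2.png",o)
E
```

```text
(no output)
```

View pics/m2.png

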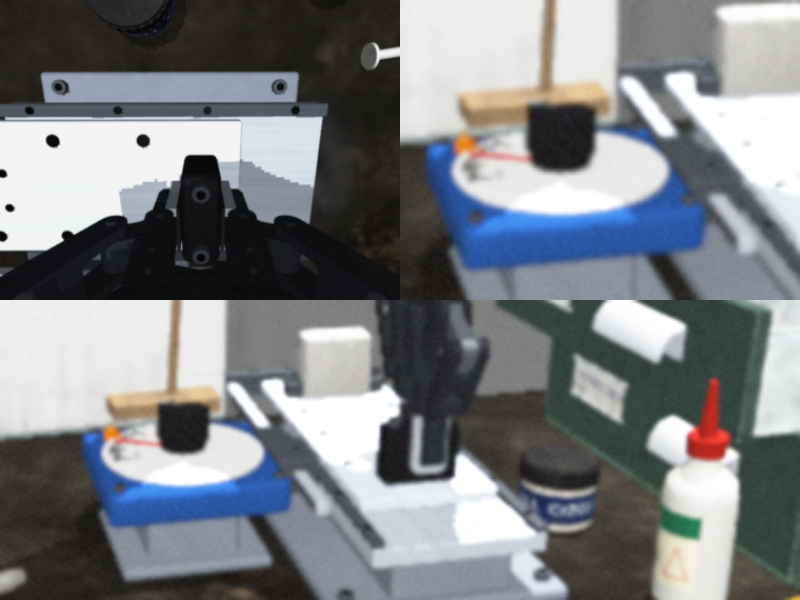

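The side view shows the red pointer near (246,236) in full-image pixels, a bit short of the orange tab at (244,233). The foot is in contact with the front edge. I'll compute the angles from the side camera.

```bash
cat > side.py <<'E'
from h import *;import sys
def run(t,verbose=1):
    z=np.load(t+".npz");p=z["p"];b,g,r=[p[...,i].astype(int) for i in range(3)]
    v,u=np.mgrid[:480,:640];box=(u>225)&(u<320)&(v>215)&(v<262)
    pr=lambda m,h:np.array([onz(t,x,y,h)[:2] for x,y in zip(u[m],v[m])])
    w=box&(b>150)&(r>150)&(abs(b-r)<30)
    n,l,st,_=cv2.connectedComponentsWithStats(w.astype(np.uint8));q=pr(l==1+np.argmax(st[1:,4]),65.5).astype(np.float32)
    h=cv2.convexHull(q)[:,0];c,_,_=cv2.fitEllipse(h);c=np.array(c)
    (cx,cy),rad=cv2.minEnclosingCircle(q)
    print(t,"dial",np.round(c,1),np.round([cx,cy,rad],1))
    c=np.array([cx,cy])
    red=box&(r>g+35)&(abs(g-b)<0.35*(r-g));org=box&(r>g+30)&(g>b+35)
    for nm,m,hh in(("red",red,67.9),("org",org,69.5)):
        q=pr(m,hh)-c
        if len(q)==0: print(nm,0);continue
        a=np.degrees(np.arctan2(q[:,1],q[:,0]));wt=(r-b)[m]
        print(nm,len(q),"ang",np.round(np.average(a,weights=wt),1),"read",np.round((187.5-np.average(a,weights=wt))/57.296,3),"med",np.median(a).round(1),"r",np.hypot(*q.T).round(0).tolist() if len(q)<40 else "", a.round(0).tolist() if len(q)<40 else "")
for t in sys.argv[1:]:run(t)
E
python3 side.py side0 m1s
```

```text
side0 dial [469.9 299.1] [460.3 299.4  99. ]
red 25 ang -65.8 read 4.421 med -76.5 r [5.0, 4.0, 15.0, 3.0, 2.0, 25.0, 16.0, 7.0, 6.0, 6.0, 6.0, 11.0, 11.0, 12.0, 17.0, 18.0, 18.0, 19.0, 20.0, 22.0, 30.0, 22.0, 23.0, 24.0, 25.0] [118.0, 99.0, 170.0, -174.0, -155.0, 179.0, -173.0, -131.0, -117.0, -101.0, -86.0, -93.0, -85.0, -77.0, -79.0, -74.0, -70.0, -66.0, -62.0, -59.0, -153.0, -77.0, -73.0, -70.0, -67.0]
org 115 ang -0.1 read 3.275 med 47.3 r  
m1s dial [478.3 255.8] [478.4 256.2  53.6]
red 45 ang 144.9 read 0.744 med 145.4 r  
org 96 ang 109.1 read 1.368 med 95.7 r
```

```bash
sed -i 's/^    c=np.array(\[cx,cy\])/    c=np.array([478.4,256.2])/; s/^        q=pr(m,hh)-c/        q=pr(m,hh)-c;R_=np.hypot(*q.T);k=(R_>(38 if nm=="org" else 18))\&(R_<(56 if nm=="org" else 46))\&(abs(q[:,0]+30)<35)\&(q[:,1]>-15);wt=(r-b)[m][k];q=q[k]/; s/;wt=(r-b)\[m\]$//' side.py
python3 side.py side0 m1s | sed 's/ r \[.*//'
```

```text
side0 dial [469.9 299.1] [460.3 299.4  99. ]
red 17 ang 116.2 read 1.245 med 117.1
org 16 ang 139.4 read 0.839 med 140.4
m1s dial [478.3 255.8] [478.4 256.2  53.6]
red 39 ang 145.5 read 0.732 med 146.1
org 19 ang 141.8 read 0.797 med 142.5
```

```bash
python3 -m handwheel '[[0,-0.003,0,0,0,0,-1],[0,-0.006,0,0,0,0,-1],[0,-0.008,0,0,0,0,-1],[0,-0.008,0,0,0,0,-1],[0,-0.008,0,0,0,0,-1]]'
cat > m.py <<'E'
from h import *;import sys
t=sys.argv[1]
if len(sys.argv)>2: shot("side",t)
z=np.load(t+".npz");p=z["p"].astype(float);K=z["K"];T=np.linalg.inv(z["T"])
def px(w):
    c=T[:3,:3]@w+T[:3,3];q=K@c;return q[:2]/q[2]
C=np.array([478.4,256.2])
red=p[...,2]-p[...,1:2].mean(-1); 
sc=8;u0,v0,W,H=232,222,60,32
big=cv2.resize(z["p"][v0:v0+H,u0:u0+W],None,fx=12,fy=12,interpolation=cv2.INTER_CUBIC)
def dot(w,col,s=2):
    q=px(w);cv2.circle(big,(int((q[0]-u0+.5)*12),int((q[1]-v0+.5)*12)),s,col,-1)
for a in range(120,192,5):
    for r,h in((46,66.5),):dot(np.array([C[0]+r*np.cos(np.radians(a)),C[1]+r*np.sin(np.radians(a)),h]),(0,160,0) if a%10 else (255,0,0),3)
cv2.imwrite(f"pics/{t}z.png",big)
# line fit of red pixels on plane z=67.9
r=z["p"].astype(int);m=(r[...,2]>r[...,1]+35)&(abs(r[...,1]-r[...,0])<0.4*(r[...,2]-r[...,1]));v,u=np.nonzero(m)
q=np.array([onz(t,a,b,67.9)[:2] for a,b in zip(u,v)]);d=q-C;k=(np.hypot(*d.T)<48)&(np.hypot(*d.T)>15)&(d[:,0]<0);q=q[k]
vx,vy,x,y=cv2.fitLine(q.astype(np.float32),cv2.DIST_L1,0,.01,.01).ravel();print(len(q),"line ang",np.degrees(np.arctan2(vy,vx))%180,"offset of C",np.cross([vx,vy],C-[x,y]),"mean ang",np.degrees(np.arctan2(*(q-C).mean(0)[::-1])),"maxr",np.hypot(*(q-C).T).max())
E
python3 m.py side0;python3 m.py m1s;python3 m.py s2 1
```

```text
clock: 10.72
position: [614.6, 199.5, 68.7]
ee_rot: [1.0, -0.024, 0.001, 0.001]
contact_force: [-1.5, -7.4, 10.3]
gripper_width: 19.4
grasp_force: 62.1
19 line ang 119.501945 offset of C -1.6434510652801944 mean ang 116.32667053341233 maxr 47.860660002226155
42 line ang 151.29523 offset of C -3.1246932593792938 mean ang 146.02442589322774 maxr 47.36485976323295
35 line ang 143.93222 offset of C -1.397104516002969 mean ang 141.06200849967 maxr 46.504282135280334m.py:19: DeprecationWarning: Arrays of 2-dimensional vectors are deprecated. Use arrays of 3-dimensional vectors instead. (deprecated in NumPy 2.0)
  vx,vy,x,y=cv2.fitLine(q.astype(np.float32),cv2.DIST_L1,0,.01,.01).ravel();print(len(q),"line ang",np.degrees(np.arctan2(vy,vx))%180,"offset of C",np.cross([vx,vy],C-[x,y]),"mean ang",np.degrees(np.arctan2(*(q-C).mean(0)[::-1])),"maxr",np.hypot(*(q-C).T).max())
m.py:19: DeprecationWarning: Arrays of 2-dimensional vectors are deprecated. Use arrays of 3-dimensional vectors instead. (deprecated in NumPy 2.0)
  vx,vy,x,y=cv2.fitLine(q.astype(np.float32),cv2.DIST_L1,0,.01,.01).ravel();print(len(q),"line ang",np.degrees(np.arctan2(vy,vx))%180,"offset of C",np.cross([vx,vy],C-[x,y]),"mean ang",np.degrees(np.arctan2(*(q-C).mean(0)[::-1])),"maxr",np.hypot(*(q-C).T).max())
m.py:19: DeprecationWarning: Arrays of 2-dimensional vectors are deprecated. Use arrays of 3-dimensional vectors instead. (deprecated in NumPy 2.0)
  vx,vy,x,y=cv2.fitLine(q.astype(np.float32),cv2.DIST_L1,0,.01,.01).ravel();print(len(q),"line ang",np.degrees(np.arctan2(vy,vx))%180,"offset of C",np.cross([vx,vy],C-[x,y]),"mean ang",np.degrees(np.arctan2(*(q-C).mean(0)[::-1])),"maxr",np.hypot(*(q-C).T).max())
```

View pics/s2z.png

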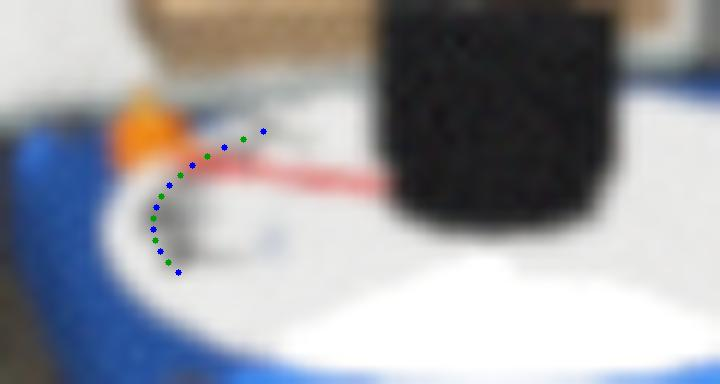

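The pointer, running from (390,185) to (200,165) in the crop, is close to the tab but still short of it by roughly 0.1 rad. I'll check the original gap and the tab angle from the earlier close wrist picture w3, without viewing it again.

```bash
python3 - <<'E' 2>/dev/null
from h import *
P,p,d=pts("w3")
for v in (55,65):
    print(v,[(u,*P[v,u,1:].round(1).tolist(),int(p[v,u].mean())) for u in range(230,292,3)])
f=onz("w3",280,60,58);print("plate edge ~",onz("w3",277,75,58),"foot/bed edge",onz("w3",255,75,50))
# tab & pointer in polar image about wrist centre
c=np.array([478.5,259.4]);b,g,r=[p[...,i].astype(int) for i in range(3)]
for t in("w1","w3"):
    P,p,d=pts(t);b,g,r=[p[...,i].astype(int) for i in range(3)]
    dm=P[...,:2]-c;rr=np.hypot(dm[...,0],dm[...,1]);a=np.degrees(np.arctan2(dm[...,1],dm[...,0]))%360
    for n,m in(("red",(r>g+60)&(abs(g-b)<40)&(rr<47)&(rr>25)),("org",(r>g+40)&(g>b+40)&(rr>42)&(rr<60)&(a>120)&(a<155))):
        for lo,hi in((25,47),(42,50),(50,60)):
            k=m&(rr>=lo)&(rr<hi)
            if k.sum()>4:print(t,n,lo,k.sum(),np.median(a[k]).round(1),a[k].min().round(1),a[k].max().round(1),np.median(P[k][:,2]).round(1))
E
```

```text
55 [(230, 342.9, 0.5, 34), (233, 340.6, 1.3, 31), (236, 339.0, -1.2, 42), (239, 323.3, 64.0, 92), (242, 321.4, 64.8, 101), (245, 319.7, 64.6, 100), (248, 317.9, 65.4, 92), (251, 316.7, 62.1, 33), (254, 316.6, 52.7, 27), (257, 315.2, 50.3, 163), (260, 313.4, 50.1, 232), (263, 311.7, 49.8, 233), (266, 309.8, 50.3, 232), (269, 308.1, 49.1, 232), (272, 306.3, 49.1, 233), (275, 304.4, 49.5, 228), (278, 301.5, 58.5, 241), (281, 299.8, 58.1, 243), (284, 298.1, 57.9, 244), (287, 296.4, 56.5, 243), (290, 294.7, 56.1, 243)]
65 [(230, 342.4, -0.1, 40), (233, 340.1, 0.6, 35), (236, 324.6, 63.6, 72), (239, 322.4, 65.7, 93), (242, 321.0, 64.3, 104), (245, 319.1, 65.0, 101), (248, 317.6, 64.1, 71), (251, 317.2, 56.3, 21), (254, 316.5, 50.0, 87), (257, 314.7, 50.0, 223), (260, 313.1, 48.2, 236), (263, 311.1, 49.8, 234), (266, 309.4, 48.8, 236), (269, 307.6, 48.0, 237), (272, 305.7, 48.6, 234), (275, 302.8, 57.5, 226), (278, 301.0, 57.5, 244), (281, 299.2, 57.4, 243), (284, 297.4, 57.9, 244), (287, 295.6, 57.6, 243), (290, 293.8, 57.8, 244)]
plate edge ~ [572.46295632 300.85140776  58.        ] foot/bed edge [571.29194633 315.29679257  50.        ]
w1 red 25 130 119.1 117.0 122.1 67.9
w1 red 42 30 118.6 117.0 121.2 67.6
w1 org 25 8 137.3 135.6 139.0 67.2
w1 org 42 46 137.3 134.4 141.1 67.4
w1 org 50 118 137.9 133.7 141.1 70.2
w3 red 25 121 187.2 184.3 189.4 67.8
w3 red 42 24 187.4 185.5 189.1 67.8
w3 org 42 30 137.3 134.4 139.9 67.3
w3 org 50 72 135.8 133.0 140.7 69.9
```

```bash
python3 -m handwheel '[[0,-0.003,0.0,0,0,0,-1],[0,-0.006,0.0,0,0,0,-1],[0,-0.009,0.0,0,0,0,-1],[0,-0.012,0,0,0,0,-1],[0,-0.013,0,0,0,0,-1],[0,-0.013,0,0,0,0,-1],[0,-0.013,0,0,0,0,-1]]'
sed -i 's/^C=.*/C=np.array([479.3,258.0])/' m.py
(for t in side0 m1s s2;do python3 m.py $t;done; python3 m.py s3 1) 2>/dev/null
```

```text
clock: 11.65
position: [615.2, 212.4, 68.7]
ee_rot: [1.0, -0.024, 0.0, 0.002]
contact_force: [-1.1, -8.7, 9.4]
gripper_width: 18.8
grasp_force: 62.1
19 line ang 119.501945 offset of C 0.02626953675536292 mean ang 119.17972177341991 maxr 46.681419062620094
42 line ang 151.29523 offset of C -1.11363530137241 mean ang 149.50161841775227 maxr 47.06562199528218
35 line ang 143.93222 offset of C 0.5877410984303495 mean ang 144.46955385052544 maxr 45.97714739580915
42 line ang 138.83731 offset of C 0.861864317122679 mean ang 140.27904249276398 maxr 47.45302075215804
```

View pics/s3z.png

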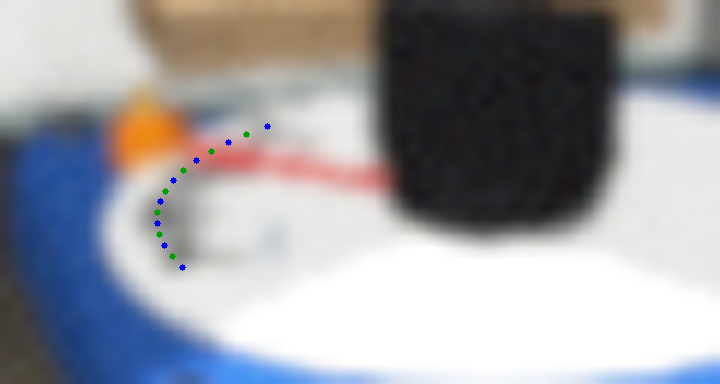

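The pointer, from (390,180) to (200,150), now nearly points at the tab. Slide distance and vision both give about 0.82, against the tab at 0.87. I'll move the last 6 mm.

```bash
python3 -m handwheel '[[0,-0.002,0.0,0,0,0,-1],[0,-0.004,0.0,0,0,0,-1],[0,-0.006,0.0,0,0,0,-1],[0,-0.006,0,0,0,0,-1],[0,-0.006,0,0,0,0,-1],[0,-0.006,0,0,0,0,-1]]'
python3 m.py s4 1 2>/dev/null; python3 m.py s5 1 2>/dev/null
python3 - <<'E'
from h import *
P,p,d=pts("s5");X,Y,Z=P[...,0],P[...,1],P[...,2]
m=(d>0)&(Z>54)&(Z<64)&(abs(X-612)<60)&(Y>170)&(Y<430)&(p.min(-1)>170)
q=P[m];A=np.c_[q[:,:2],np.ones(len(q))];print("plane slope",len(q),np.linalg.lstsq(A,q[:,2],rcond=None)[0])
E
```

```text
clock: 12.45
position: [615.5, 218.4, 68.7]
ee_rot: [1.0, -0.024, 0.001, 0.002]
contact_force: [0.4, -7.9, 9.8]
gripper_width: 19.2
grasp_force: 62.1
41 line ang 138.79622 offset of C -0.9319220902278111 mean ang 136.81483586088984 maxr 46.91800691754155
41 line ang 138.79622 offset of C -0.9319220902278111 mean ang 136.81483586088984 maxr 46.91800691754155
plane slope 1623 [3.45808478e-03 6.22530913e-03 5.41688790e+01]
```

The slide distance gives 0.865 and vision puts the pointer at 137–139°, with the tab at 137.3°. The plate is flat and gripped, so I'm handing in.

```bash
python3 -c "from bench import *;print(job_done())"
```

```text
the job is handed in; nothing more can be done
None
```

I turned the gauge back to its zero stop, then slid the plate out until the pointer lined up with the orange tab (about 0.87 rad by my measurements). I handed the job in at about 12.5 s with the plate flat and still gripped; no verdict came back.

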